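# Shingle driver boards in the inspection tray

## Task

Lay the three heat-sink boards in the inspection tray, overlapping like roof tiles in one straight row down its middle, heat sinks up and towards the tray's raised stop tab: the first with its heat-sink end resting on the cross bar and touching the tab, its other end on the tray floor, each next one flat on top of the one before, slid up until its end touches the heat sink below. Lay each board down gently, sloping as it will lie, without letting it drop or tip over, do not force the row, and leave everything else where it is.

Things in the scene. Friction and masses are not known exactly. Their poses are not given: they have to be found in the camera images.
- tray: open steel tray fixed to the bench, inner 200 mm long (x) by 84 wide (y), floor 3 mm thick, walls 10 mm high above the inner floor; in the middle of the head (-x) wall a stop tab 36 mm wide stands 33 mm above the inner floor, its inner face flush with the wall's. A round rest bar crosses the tray at the head end. Origin: centre of the tray's underside, z up
- tray_head (a point): foot of the head wall: middle of its (and the tab's) inner face at inner-floor height; axes as the tray's. The rest bar (8 mm thick, fixed, along y) has its axis 11.3 mm from here in x; the last user clamped it at some height, its top 8 to 20.5 mm above the inner floor. It is not reported: feel (or look) for it. A board on it slopes down to +x at 5.2 to 13.7 degrees
- board_a: one of three identical driver boards: flat rigid plate 100 mm long (x), 56 wide (y), 6 thick, green top, about 130 g (varies), with one dark finned heat sink across its head (-x) end: a block 20 mm long (x -46 to -26), 40 wide, 18 high (z 6 to 24), flat outer fins to grip; the rest is plain and flat. Origin: centre of the underside; x towards the plain end, z up out of the green face. Starts flat on the bench
- board_a_head (a point): middle of the lower edge of that board's heat-sink (head) end, x = -50 mm on the board, 4 mm outside the heat sink; axes as the board's. Laid on another board and slid up to its heat sink, a board lies flat on that plate, parallel to it and 24 mm further along it (its plain end may stand a few mm clear of the tray floor). Any of the three may be first
- board_b: one of three identical driver boards: flat rigid plate 100 mm long (x), 56 wide (y), 6 thick, green top, about 130 g (varies), with one dark finned heat sink across its head (-x) end: a block 20 mm long (x -46 to -26), 40 wide, 18 high (z 6 to 24), flat outer fins to grip; the rest is plain and flat. Origin: centre of the underside; x towards the plain end, z up out of the green face. Starts flat on the bench
- board_b_head (a point): middle of the lower edge of that board's heat-sink (head) end, x = -50 mm on the board, 4 mm outside the heat sink; axes as the board's. Laid on another board and slid up to its heat sink, a board lies flat on that plate, parallel to it and 24 mm further along it (its plain end may stand a few mm clear of the tray floor). Any of the three may be first
- board_c: one of three identical driver boards: flat rigid plate 100 mm long (x), 56 wide (y), 6 thick, green top, about 130 g (varies), with one dark finned heat sink across its head (-x) end: a block 20 mm long (x -46 to -26), 40 wide, 18 high (z 6 to 24), flat outer fins to grip; the rest is plain and flat. Origin: centre of the underside; x towards the plain end, z up out of the green face. Starts flat on the bench
- board_c_head (a point): middle of the lower edge of that board's heat-sink (head) end, x = -50 mm on the board, 4 mm outside the heat sink; axes as the board's. Laid on another board and slid up to its heat sink, a board lies flat on that plate, parallel to it and 24 mm further along it (its plain end may stand a few mm clear of the tray floor). Any of the three may be first
- relay_board: bystander, not to be moved: another kind of board, 90 x 56 x 6 mm, with a black relay block in the middle, a white connector strip and two small capacitors, no finned heat sink. Origin: centre of its underside
- spool: bystander, not to be moved: reel of solder standing on its flange, 56 mm across, 40 mm high. Origin: centre of its underside
- flux: bystander, not to be moved: white flux bottle with black cap, 40 mm across, 90 mm high, upright. Origin: centre of its underside
- cup: bystander, not to be moved: small steel cup, 64 mm across, 50 mm high. Origin: centre of its underside
- driver: bystander, not to be moved: screwdriver lying down, 170 mm long. Origin: near the middle of its length, at bench level
- brush: bystander, not to be moved: brush lying down, 160 mm long. Origin: near the middle of its length, at bench level
- tape: bystander, not to be moved: cardboard ring of a tape roll, 84 mm across, 45 mm high. Origin: centre of its underside
- fan: bystander, not to be moved: 80 mm square black axial fan, 25 mm thick, lying on a cork pad. Origin: centre of its underside
There are look-alikes about, which are no part of the job. Leave any orange look-alike of the board_c alone. What is shaped like the board_b but yellow is not meant.

How it is judged:
At the end, for the whole second after the job is handed in: Boards released, still, sinks up and headward; first on the bar (slope 0.075-0.265 rad), head edge within 2.5 mm of the stop tab; others flat on the plate below (0.05 rad, 2 mm), head edge within 2.5 mm of the sink below; all within 6 mm of the tray's centre line and 0.09 rad of its length (y of board_a_head in the frame of tray between -0.006 and 0.006 m and angle between the y axis of each of board_a, board_b, board_c and the y axis of tray, either way round below 0.09 rad and linear speed of each of board_a, board_b, board_c below 0.02 m/s and angular speed of each of board_a, board_b, board_c below 0.2 rad/s and ((x of board_a_head in the frame of tray_head between -0.002 and 0.0025 m and z of board_a_head in the frame of tray_head between 0.007 and 0.0265 m and angle between board_a's own z axis and vertical between 0.075 and 0.265 rad) or (x of board_a_head in the frame of board_b between -0.0275 and -0.0235 m and z of board_a_head in the frame of board_b between 0.0045 and 0.008 m and angle between the z axis of board_a and the z axis of board_b, either way round below 0.05 rad) or (x of board_a_head in the frame of board_c between -0.0275 and -0.0235 m and z of board_a_head in the frame of board_c between 0.0045 and 0.008 m and angle between the z axis of board_a and the z axis of board_c, either way round below 0.05 rad)) and y of board_b_head in the frame of tray between -0.006 and 0.006 m and ((x of board_b_head in the frame of tray_head between -0.002 and 0.0025 m and z of board_b_head in the frame of tray_head between 0.007 and 0.0265 m and angle between board_b's own z axis and vertical between 0.075 and 0.265 rad) or (x of board_b_head in the frame of board_a between -0.0275 and -0.0235 m and z of board_b_head in the frame of board_a between 0.0045 and 0.008 m and angle between the z axis of board_b and the z axis of board_a, either way round below 0.05 rad) or (x of board_b_head in the frame of board_c between -0.0275 and -0.0235 m and z of board_b_head in the frame of board_c between 0.0045 and 0.008 m and angle between the z axis of board_b and the z axis of board_c, either way round below 0.05 rad)) and y of board_c_head in the frame of tray between -0.006 and 0.006 m and ((x of board_c_head in the frame of tray_head between -0.002 and 0.0025 m and z of board_c_head in the frame of tray_head between 0.007 and 0.0265 m and angle between board_c's own z axis and vertical between 0.075 and 0.265 rad) or (x of board_c_head in the frame of board_a between -0.0275 and -0.0235 m and z of board_c_head in the frame of board_a between 0.0045 and 0.008 m and angle between the z axis of board_c and the z axis of board_a, either way round below 0.05 rad) or (x of board_c_head in the frame of board_b between -0.0275 and -0.0235 m and z of board_c_head in the frame of board_b between 0.0045 and 0.008 m and angle between the z axis of board_c and the z axis of board_b, either way round below 0.05 rad))); the robot touches nothing.
It fails at once if a driver board falls or tips over by itself out of the fingers instead of being laid down (((angular speed of board_a above 1.5 rad/s or linear speed of board_a above 0.35 m/s) and contact force between the fingers and board_a below 0.05 N) or ((angular speed of board_b above 1.5 rad/s or linear speed of board_b above 0.35 m/s) and contact force between the fingers and board_b below 0.05 N) or ((angular speed of board_c above 1.5 rad/s or linear speed of board_c above 0.35 m/s) and contact force between the fingers and board_c below 0.05 N)).
It fails at once if a board is pressed against another board or the tray with more than 30 N (contact force between board_a and board_b above 30 N or contact force between any of board_a, board_b and board_c above 30 N or contact force between any of board_a, board_b, board_c and tray above 30 N).
It fails at once if a bystander is moved by more than 20 mm (distance of any of relay_board, spool, flux, cup, driver, brush, tape, fan from where it was at the start of the episode above 0.02 m).
It also fails if it takes over 72 s, if anything falls off the work surface, if the arm or the gripper's body presses on something with over 40 N, if the wrist force passes 120 N, or if a joint passes its speed limit or range.

## Robot

A 6-joint arm with a two-finger parallel gripper is mounted at the origin on the work surface. World frame = base frame: x ahead of the robot, y to its left, z up, the work surface at z = 0. Lengths are in m, angles in rad, forces in N, time in s.
With the tool pointing down it reaches from about 0.25 to 0.725 m from the base axis. Payload 4 kg.
Tool frame: the origin (TCP) lies at the very end of the fingers, on their centre line; the grasp point (between the pads) lies 19 mm behind it; z points along the fingers, y is the line along which they close (so a half turn about z gives the same grasp; the last joint's range is limited). The gripper opens to 85 mm and grips with 20 to 120 N. Pads are 22 mm wide; open, the fingers measure 114 mm over their backs; the gripper's body (76 mm by 85 mm) begins 54 mm behind the grasp point. The pads swing forward as they close: fully open they stand 13 mm farther back than shut.
Start: joints at [1.126, 0.241, 0.005, 1.335, 0, 1.571], TCP at [0.215, 0.451, 0.231] pointing down, gripper open.
Joint ranges: [-2.72, 2.72], [-1.05, 1.87], [-1.09, 1.28], [-1.99, 2.15], [-1.42, 1.44], [-3.14, 3.14]. Speed limits (rad/s): [2.79, 2.79, 3.14, 3.14, 3.14, 3.14].

## Interface

Orientations are given as a unit quaternion [x, y, z, w].
In Python, from workcell import bot, vision, workorder, boxes_of gives the robot as it stands.
- The arm moves only by the tool send_rows, never from a script. Its argument "motion" is text: rows parted by semicolons, each of 5 numbers parted by spaces: the closure, from -1 (fully open) to 1 (shut), so that 0 is half open, then the shift along the tool's x, y, z in cm, then the turn about the tool's z in rad. In form: claw x y z twist; .... A call has 1 to 5 rows; each row is the pose to reach, as a shift and turn from the pose commanded when the call began, along the tool's axes at that moment; what a row does not reach only later rows make up. A row lasts 1/10 s, in which the tool goes at most 50 mm and 8.59 degrees, less where a joint would pass 70% of its speed; a pose out of reach is approached as far as the arm can. A call with a gripper value outside its range is refused whole. The fingers move at their own pace and stop on an object; the grip force is fixed at half the most. Time passes only in rows, so rows that repeat a pose let the fingers close. It gives the time, the measured TCP pose, the force, the opening and the grip force at its end, in the units of the state.
- bot.get_obs(): the state, without advancing time (a new reading comes with each control period).
- vision.camera(name): name is "scene" or "side" or "wrist"; returns the picture (384x512x3 uint8, red, green, blue); there is no depth.
- vision.camera_model(name): a dict with "fov_y" (degrees; the focal length in pixels is half the picture's height over the tangent of half this angle, whatever the lens; pixels are square), "cx", "cy" (the principal point, pixels), "world_from_camera" (4x4, takes a point from camera to world coordinates); the wrist camera has in their place "hand_eye" (4x4, takes a point from camera to tool coordinates, whose origin is the TCP and whose axes are the flange's). Camera axes: x right, y down, z forward; pixel columns grow to the right and rows downward; lengths in m; the calibration is good to about 2 mm. The wrist camera is an equidistant fisheye: a pixel r from the principal point sees the ray r / f radians off the axis. A picture is of the moment at which its call begins: read the wrist's pose just before it. camera_model takes no time and is no camera call.
- workorder.job_done(): hands the job in; it is judged then, once.
Trained networks look in the newest picture that a camera, given by its name, has taken for a name from the list of things; names that differ only in an ending like _2 or _b are one class to them, and where a whole thing is asked for, a point or a joint stands for the part that bears it (a point fixed in the world has none). Each returns a list of dicts, best first, with "conf" (0 to 1); they miss things now and then, are a little off and sometimes report something else, mostly with a low value. They report only what shows in the picture. A call takes as long as a camera call. They do not tell look-alikes from the thing itself.
- boxes_of(camera, target): "rect" ([centre column, centre row, width, height] in pixels, round what is visible of it).
The state is a dict: "clock": time; "joint_pos": joint angles; "joint_vel": joint speeds; "tau": joint torques, N m; "eef_pos": TCP position; "tool_rot": TCP orientation; "ft_force": force on the tool from outside, world axes, zero at the start; "ft_torque": the same for the moment, N m; "grip_width": finger opening in m; "grasp_force": force on a finger pad.
Only numpy, scipy, OpenCV 4.12 (cv2) and the standard library are available. Lean on these libraries where they do the work, as an engineer would, in place of code of your own. Each camera call takes 0.05 s, during which the arm holds its last target. There are 200 camera calls.

## Working session

There is one attempt and no reset: what is moved stays moved. The work goes in short steps, Python scripts to look and compute and a tool call to move; the robot and the scene stay as the last step left them, time stands still between calls to the robot, and variables do not carry over. Pictures are saved under pics/ and viewed, at most 10 in all, crops included, and the job is handed in when it is done.

Besides the shell and the picture viewer there is one more tool, called after "Request:" as name(argument=value, ...), one argument or row to a line, values as JSON. send_rows: Moves the arm, as the interface text tells. Its arguments: {"type":"object","properties":{"motion":{"type":"string"}},"required":["motion"]}

```bash
ls; mkdir -p pics; cat > h.py <<'E'
import numpy as np,cv2
from scipy.spatial.transform import Rotation as R
from workcell import bot,vision,workorder,boxes_of
def ray(cam,u,v,o=None):
    m=vision.camera_model(cam);f=192/np.tan(np.radians(m['fov_y'])/2)
    a=np.array([u-m['cx'],v-m['cy']],float)
    if cam=='wrist':
        r=np.hypot(*a);t=r/f;d=np.array([*(a/max(r,1e-9)*np.sin(t)),np.cos(t)])
        T=np.eye(4);T[:3,:3]=R.from_quat(o['tool_rot']).as_matrix();T[:3,3]=o['eef_pos'];M=T@m['hand_eye']
    else: d=np.array([*(a/f),1.]);M=np.array(m['world_from_camera'])
    return M[:3,3],M[:3,:3]@d
def onz(cam,u,v,z,o=None):
    p,d=ray(cam,u,v,o);return p+d*(z-p[2])/d[2]
def proj(cam,P,o=None):
    m=vision.camera_model(cam);f=192/np.tan(np.radians(m['fov_y'])/2)
    if cam=='wrist':
        T=np.eye(4);T[:3,:3]=R.from_quat(o['tool_rot']).as_matrix();T[:3,3]=o['eef_pos'];M=T@m['hand_eye']
    else: M=np.array(m['world_from_camera'])
    q=np.linalg.inv(M)@np.append(P,1)
    if cam=='wrist':
        t=np.arctan2(np.hypot(q[0],q[1]),q[2]);n=np.hypot(q[0],q[1]);return m['cx']+f*t*q[0]/n,m['cy']+f*t*q[1]/n
    return m['cx']+f*q[0]/q[2],m['cy']+f*q[1]/q[2]
def save(n,img): cv2.imwrite('pics/'+n,img[:,:,::-1])
E
python3 - <<'E'
from h import *
print(bot.get_obs())
ims=[]
for c in ['scene','side','wrist']:
    im=vision.camera(c);save(c+'0.png',im);ims.append(im)
    m=vision.camera_model(c);print(c,m['fov_y'],m['cx'],m['cy'],np.round(m.get('world_from_camera',m.get('hand_eye')),3).tolist())
    if c!='wrist':
        for t in ['board_a','tray']:
            print(t,[(np.round(b['rect']).tolist(),round(b['conf'],2)) for b in boxes_of(c,t)])
save('both0.png',cv2.resize(np.hstack(ims[:2]),(800,300)))
E
```

```text
pics
{'clock': 0.0, 'joint_pos': array([1.12601924e+00, 2.41414032e-01, 3.76471829e-03, 1.33521152e+00,
       2.88092612e-05, 1.57081444e+00]), 'joint_vel': array([-0.00028799,  0.00218835, -0.00023464, -0.00088516, -0.00107073,
       -0.00041869]), 'tau': array([-1.09881021e-03, -3.72318041e+01,  2.52408063e+01,  1.70151133e-02,
       -3.31080435e-05,  1.24179996e-05]), 'eef_pos': array([0.21485484, 0.45079981, 0.23042789]), 'tool_rot': array([ 2.20568701e-01,  9.75370895e-01, -1.00365918e-03, -2.41714927e-04]), 'ft_force': array([-0.4936031 , -0.11714052, -0.47509553]), 'ft_torque': array([-0.00412813,  0.0006657 ,  0.01525559]), 'grasp_force': 0.0, 'grip_width': 0.08519067624104691}
scene 51.918859718059764 256.1593844564306 197.44745461801634 [[0.756, 0.48, -0.445, 1.03], [0.654, -0.574, 0.492, -0.534], [-0.019, -0.663, -0.748, 0.899], [0.0, 0.0, 0.0, 1.0]]
board_a [([224.0, 177.0, 27.0, 26.0], 0.9), ([213.0, 221.0, 38.0, 28.0], 0.86), ([149.0, 214.0, 29.0, 26.0], 0.78), ([161.0, 260.0, 34.0, 34.0], 0.76), ([86.0, 268.0, 44.0, 31.0], 0.76)]
tray [([288.0, 190.0, 72.0, 48.0], 0.58), ([262.0, 136.0, 46.0, 25.0], 0.37)]
side 51.89180305095065 259.64535984088445 191.3724913474318 [[0.986, -0.13, 0.103, 0.393], [-0.165, -0.731, 0.662, -0.9], [-0.011, -0.67, -0.742, 1.068], [0.0, 0.0, 0.0, 1.0]]
board_a [([196.0, 264.0, 31.0, 32.0], 0.98), ([207.0, 326.0, 31.0, 35.0], 0.97), ([248.0, 272.0, 28.0, 30.0], 0.81), ([242.0, 227.0, 25.0, 28.0], 0.77), ([209.0, 198.0, 33.0, 22.0], 0.69), ([289.0, 226.0, 19.0, 26.0], 0.68), ([259.0, 173.0, 42.0, 48.0], 0.39)]
tray [([259.0, 175.0, 37.0, 46.0], 0.65), ([247.0, 274.0, 31.0, 32.0], 0.58), ([228.0, 121.0, 20.0, 23.0], 0.17)]
wrist 65.70646984690485 258.3042213907685 190.64985274833842 [[-0.001, -0.952, -0.307, 0.079], [1.0, -0.001, -0.001, 0.001], [0.0, -0.307, 0.952, -0.142], [0.0, 0.0, 0.0, 1.0]]
```

View pics/scene0.png

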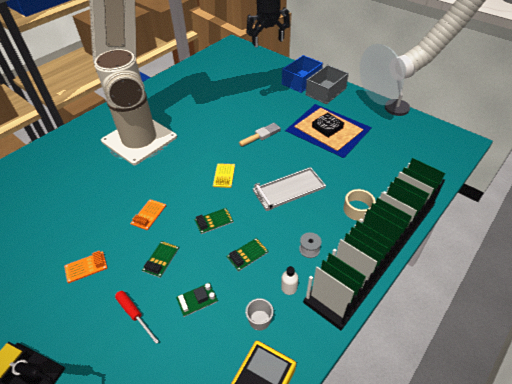

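View pics/side0.png

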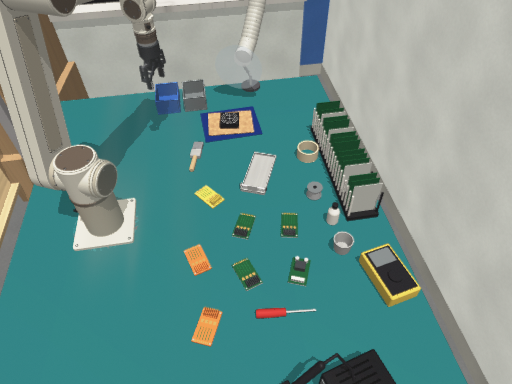

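Green finned boards (the three meant): scene (213,220), (161,259), (247,254) = side (244,226), (247,273), (289,224). The orange ones at scene (149,214), (86,266), the yellow one at (224,175) and the relay board at (197,298) are not meant. The tray is at scene (290,188).

```bash
python3 - <<'E'
from h import *
a=cv2.imread('pics/scene0.png');b=cv2.imread('pics/side0.png')
A=cv2.resize(a[155:290,130:335],None,fx=3,fy=3,interpolation=cv2.INTER_CUBIC)[:, :615]
B=cv2.resize(b[145:295,220:320],None,fx=4,fy=4,interpolation=cv2.INTER_CUBIC)
cv2.imwrite('pics/cA.png',cv2.resize(a[150:290,130:335],(800,546),interpolation=cv2.INTER_CUBIC))
cv2.imwrite('pics/cB.png',B)
for n,s,d in [('N',(213,220),(244,226)),('W',(161,259),(247,273)),('E',(247,254),(289,224)),('tray',(290,188),(259,173)),('yel',(224,175),(209,197))]:
    print(n,onz('scene',*s,.008).round(3),onz('side',*d,.008).round(3))
E
```

```text
N [ 0.462 -0.093  0.008] [ 0.462 -0.1    0.008]
W [ 0.449 -0.277  0.008] [ 0.446 -0.279  0.008]
E [ 0.614 -0.117  0.008] [ 0.612 -0.118  0.008]
tray [0.555 0.148 0.008] [0.552 0.138 0.008]
yel [0.36  0.059 0.008] [0.356 0.05  0.008]
```

View pics/cA.png

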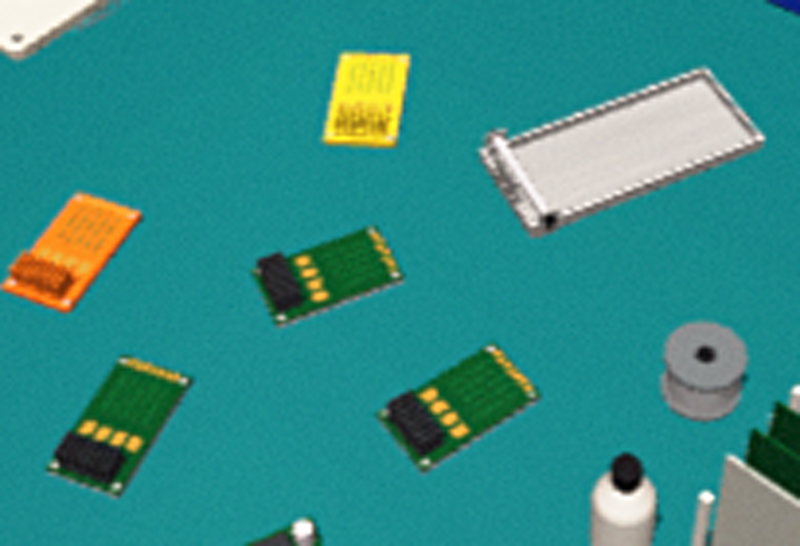

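```bash
cat >> h.py <<'E'
def wrap(a): return (a+np.pi)%(2*np.pi)-np.pi
def go(P,yaw):
    """shift (cm) along tool axes and twist to bring TCP to P, tool x to yaw"""
    o=bot.get_obs();M=R.from_quat(o['tool_rot']).as_matrix()
    y0=np.arctan2(M[1,0],M[0,0]);j=o['joint_pos']
    print('go',(100*M.T@(np.array(P)-o['eef_pos'])).round(2),'twist',round(-wrap(yaw-y0),3),'yaw0',round(y0,3),'j6',round(j[5],2),'tcp',o['eef_pos'].round(4),'t',round(o['clock'],2))
E
python3 - <<'E'
from h import *
D={'tray':([(480,153),(537,235),(765,137),(707,70)],.013),'N':([(253,278),(280,323),(404,277),(375,228)],.006),
'E':([(380,413),(425,468),(538,397),(491,347)],.006),'W':([(50,472),(120,494),(190,380),(123,355)],.006)}
for n,(c,z) in D.items():
    p=np.array([onz('scene',130+x/3.902,150+y/3.9,z)[:2] for x,y in c])
    h=(p[0]+p[1])/2;t=(p[2]+p[3])/2;d=t-h
    print(n,p.round(3).tolist(),'cen',((h+t)/2).round(3),'len',np.linalg.norm(d).round(3),'w',np.linalg.norm(p[0]-p[1]).round(3),'yaw',np.arctan2(d[1],d[0]).round(3))
go([.5,.1,.4],0)
go([.5,.1,.4],np.pi)
E
```

```text
tray [[0.474, 0.068], [0.562, 0.033], [0.636, 0.225], [0.557, 0.258]] cen [0.557 0.146] len 0.206 w 0.095 yaw 1.184
N [[0.424, -0.129], [0.469, -0.145], [0.509, -0.057], [0.46, -0.036]] cen [ 0.465 -0.092] len 0.098 w 0.048 yaw 1.175
E [[0.577, -0.154], [0.63, -0.166], [0.652, -0.074], [0.599, -0.063]] cen [ 0.615 -0.114] len 0.094 w 0.054 yaw 1.337
W [[0.44, -0.331], [0.489, -0.311], [0.456, -0.22], [0.404, -0.237]] cen [ 0.447 -0.275] len 0.099 w 0.053 yaw 1.929
go [-40.83 -19.45 -16.88] twist 2.697 yaw0 2.697 j6 1.57 tcp [0.2151 0.4512 0.2311] t 0.35
go [-40.83 -19.45 -16.88] twist -0.445 yaw0 2.697 j6 1.57 tcp [0.2151 0.4512 0.2311] t 0.35
```

```bash
python3 - <<'E'
from h import *
go([.52,.03,.30],1.184)
E
```

```text
go [-45.65 -24.91  -6.88] twist 1.513 yaw0 2.697 j6 1.57 tcp [0.2151 0.4512 0.2311] t 0.35
```

Request:
send_rows(
  motion="-1 -4 -2.2 -0.6 0.14; -1 -8 -4.4 -1.2 0.28; -1 -12 -6.6 -1.8 0.42; -1 -16 -8.8 -2.4 0.56; -1 -20 -11 -3 0.7",
)

```text
clock: 0.85
eef_pos: [0.3491, 0.2645, 0.2617]
tool_rot: [0.544, 0.839, 0.0, 0.0]
ft_force: [1.3, 0.4, -0.2]
grip_width: 0.0854
grasp_force: 0.0
```

```bash
python3 - <<'E'
from h import *
go([.52,.03,.30],1.184)
E
```

```text
go [-28.39   6.03  -3.83] twist 0.808 yaw0 1.992 j6 1.8 tcp [0.3491 0.2645 0.2617] t 0.85
```

Request:
send_rows(
  motion="-1 -4.8 1 -0.7 0.14; -1 -9.6 2 -1.4 0.28; -1 -14.4 3 -2.1 0.42; -1 -19.2 4 -2.8 0.56; -1 -24 5 -3.5 0.7",
)

```text
clock: 1.35
eef_pos: [0.4939, 0.0662, 0.2968]
tool_rot: [0.799, 0.602, 0.0, 0.0]
ft_force: [2.1, 0.9, 0.7]
grip_width: 0.0852
grasp_force: 0.0
```

```bash
python3 - <<'E'
from h import *
o=bot.get_obs();im=vision.camera('wrist');save('w1.png',cv2.resize(im,(768,576)));go([.52,.03,.30],1.184)
np.savez('w1.npz',p=o['eef_pos'],q=o['tool_rot'])
E
```

```text
go [-2.29  2.94 -0.25] twist 0.096 yaw0 1.28 j6 1.99 tcp [0.4984 0.0604 0.2973] t 1.4
```

View pics/w1.png

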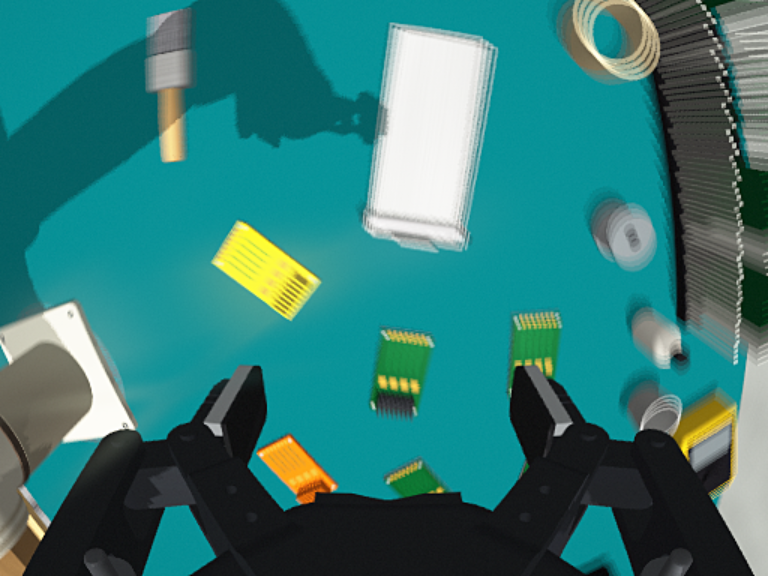

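```bash
cat >> h.py <<'E'
def snap(name,n=2):
    for _ in range(n): o=bot.get_obs();im=vision.camera('wrist')
    save(name+'.png',im);np.savez(name+'.npz',p=o['eef_pos'],q=o['tool_rot']);return o,im
def boards(o,im,zp=.006):
    """green plates in wrist picture -> (centre of tail edge, yaw towards tail, width)"""
    hsv=cv2.cvtColor(im,cv2.COLOR_RGB2HSV);H,S,V=hsv[...,0],hsv[...,1],hsv[...,2]
    g=((H>48)&(H<80)&(S>90)&(V>40)).astype(np.uint8)
    gold=((H>18)&(H<=48)&(S>80)&(V>90)).astype(np.uint8)
    n,l,st,c=cv2.connectedComponentsWithStats(g|gold)
    out=[]
    for i in range(1,n):
        if st[i,4]<350 or g[l==i].mean()<.5: continue
        ys,xs=np.nonzero(l==i)
        P=np.array([onz('wrist',x,y,zp,o)[:2] for x,y in zip(xs,ys)])
        (cx,cy),(w,h),a=cv2.minAreaRect((P*1000).astype(np.float32))
        a=np.radians(a)
        if w<h: a+=np.pi/2;w,h=h,w
        K=(V<70)&(S<140);b=None
        d=np.array([np.cos(a),np.sin(a)]);C=np.array([cx,cy])/1000
        f=lambda Q:K[int(np.clip(proj('wrist',[*Q,zp+.009],o)[1],0,383)),int(np.clip(proj('wrist',[*Q,zp+.009],o)[0],0,511))]
        s=[np.mean([f(C+k*d*r) for r in np.arange(.02,.055,.002)]) for k in(1,-1)]
        out.append(dict(c=C.round(4).tolist(),L=round(w,1),W=round(h,1),yaw=round(a,3),dark_plus=round(s[0],2),dark_minus=round(s[1],2),px=c[i].round().tolist()))
    return out
E
python3 - <<'E'
from h import *
o,im=snap('w2');print(o['joint_vel'].round(3))
for b in boards(o,im): print(b)
save('w2c.png',cv2.resize(im[5:185,200:350],(600,720)[::1],interpolation=cv2.INTER_CUBIC)[:600] if 0 else cv2.resize(im[5:175,225:345],(424,600),interpolation=cv2.INTER_CUBIC))
go([.52,.03,.30],1.184)
E
```

```text
[ 0.084 -0.029 -0.062  0.016  0.056 -0.031]Traceback (most recent call last):
  File "<stdin>", line 3, in <module>
  File "h.py", line 43, in boards
    P=np.array([onz('wrist',x,y,zp,o)[:2] for x,y in zip(xs,ys)])
                ~~~^^^^^^^^^^^^^^^^^^
  File "h.py", line 13, in onz
    p,d=ray(cam,u,v,o);return p+d*(z-p[2])/d[2]
        ~~~^^^^^^^^^^^
  File "h.py", line 5, in ray
    m=vision.camera_model(cam);f=192/np.tan(np.radians(m['fov_y'])/2)
ValueError: time passes only in moves, steps and waits
```

```bash
sed -i 's/vision\.camera_model(cam)/CM(cam)/; s/^def ray/import functools\nCM=functools.lru_cache(None)(lambda c:vision.camera_model(c))\ndef ray/' h.py
sed -i "s#save(name+'.png',im);np#save(name+'.png',im);np#" h.py
python3 - <<'E'
from h import *
o,im=snap('w2',1);print(o['joint_vel'].round(3))
save('w2c.png',cv2.resize(im[5:175,225:345],(424,600),interpolation=cv2.INTER_CUBIC))
for b in boards(o,im): print(b)
go([.52,.03,.30],1.184)
E
```

```text
[ 0.066 -0.023 -0.047  0.011  0.017 -0.006]
{'c': [0.6117, -0.111], 'L': 99.8, 'W': 56.2, 'yaw': np.float64(1.347), 'dark_plus': np.float64(0.0), 'dark_minus': np.float64(0.67), 'px': [355.0, 227.0]}
{'c': [0.4612, -0.0884], 'L': 99.9, 'W': 55.4, 'yaw': np.float64(1.148), 'dark_plus': np.float64(0.0), 'dark_minus': np.float64(0.33), 'px': [265.0, 241.0]}
{'c': [0.4408, -0.2605], 'L': 76.3, 'W': 55.5, 'yaw': np.float64(1.904), 'dark_plus': np.float64(0.0), 'dark_minus': np.float64(1.0), 'px': [277.0, 320.0]}
go [-2.85  3.58 -0.41] twist 0.111 yaw0 1.295 j6 1.98 tcp [0.4933 0.0671 0.296 ] t 1.55
```

View pics/w2c.png

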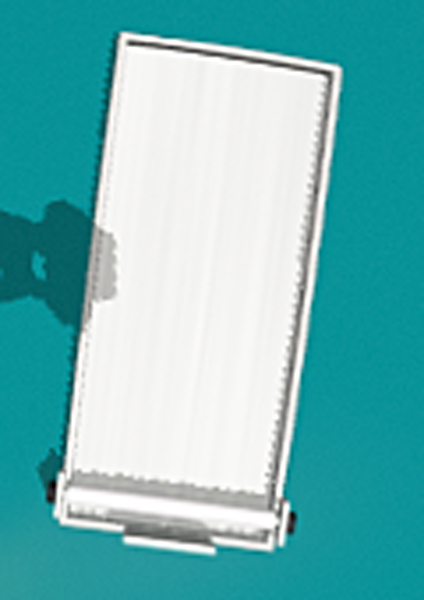

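```bash
python3 - <<'E'
from h import *
d=np.load('w2.npz');o=dict(eef_pos=d['p'],tool_rot=d['q'])
s=600/170
def px(x,y): return 225+x/s,5+y/s
c=[np.array(onz('wrist',*px(*q),.013,o)[:2]) for q in[(60,524),(272,548),(340,68),(122,34)]]
h=(c[0]+c[1])/2;t=(c[2]+c[3])/2;D=t-h;L=np.linalg.norm(D);D/=L;N=np.array([-D[1],D[0]])
W=[np.linalg.norm(c[0]-c[1]),np.linalg.norm(c[2]-c[3])]
C=(h+t)/2
print('tray C',C.round(4),'L',L,'W',W,'yaw',np.arctan2(D[1],D[0]),'head',(C-.1*D).round(4))
H=C-.1*D
e=[onz('wrist',*px(*q),.013,o)[:2] for q in[(52,491),(291,521)]]
print([( (x-H)@D*1000).round(1) for x in e],[( (x-H)@N*1000).round(1) for x in e])
# tab top z=.036
print('tab',[(((onz('wrist',*px(*q),.036,o)[:2]-H)@D*1000).round(1),((onz('wrist',*px(*q),.036,o)[:2]-H)@N*1000).round(1)) for q in[(124,540),(215,545),(124,548),(215,553)]])
# predicted bar image rows for heights
for z in(.003+.008,.003+.014,.003+.0205):
    A=H+.0113*D
    # bar knobs at axis z-.004; top line
    for y in(-.03,.03):
        r=[]
        for dx in(-.004,0,.004):
            u,v=proj('wrist',[*(H+(.0113+dx)*D+y*N),z-(.004 if dx else 0)],o); r.append((round((u-225)*s),round((v-5)*s)))
        print(z,y,r)
for nm in('scene','side'):
    print(nm,proj(nm,[*H,.003]),proj(nm,[*C,.003]))
E
```

```text
tray C [0.5524 0.1478] L 0.20347075832237346 W [np.float64(0.08853587629598016), np.float64(0.08839576110726684)] yaw 1.1660252963361244 head [0.513  0.0559]
[np.float64(11.0), np.float64(11.3)] [np.float64(49.1), np.float64(-50.4)]
tab [(np.float64(-1.1), np.float64(18.0)), (np.float64(1.5), np.float64(-17.6)), (np.float64(-4.3), np.float64(17.6)), (np.float64(-1.7), np.float64(-18.1))]
0.011 -0.03 [(240, 521), (242, 513), (243, 502)]
0.011 0.03 [(97, 503), (98, 495), (100, 484)]
0.017 -0.03 [(242, 524), (244, 516), (244, 505)]
0.017 0.03 [(97, 505), (98, 497), (100, 486)]
0.0235 -0.03 [(243, 527), (246, 519), (246, 508)]
0.0235 0.03 [(97, 508), (98, 500), (99, 489)]
scene (np.float64(260.0502402952765), np.float64(199.7980380275586)) (np.float64(289.04833403104465), np.float64(188.77599731776127))
side (np.float64(252.0830867844713), np.float64(191.12360690459877)) (np.float64(258.6371583300361), np.float64(172.1212782899363))
```

```bash
python3 - <<'E'
from h import *
go([.4505,-.1121,.15],1.148)
E
```

```text
go [-18.42   0.78  14.59] twist 0.147 yaw0 1.295 j6 1.98 tcp [0.4933 0.0671 0.296 ] t 1.55
```

Request:
send_rows(
  motion="-1 -3.8 0.2 3 0.03; -1 -7.6 0.3 6 0.06; -1 -11.4 0.5 9 0.09; -1 -15.2 0.7 12 0.12; -1 -18.4 0.8 14.6 0.147",
)

```text
clock: 2.05
eef_pos: [0.4494, -0.1107, 0.1489]
tool_rot: [0.839, 0.545, -0.0, -0.0]
ft_force: [0.3, -0.1, -0.0]
grip_width: 0.0852
grasp_force: 0.0
```

```bash
python3 - <<'E'
from h import *
o,im=snap('w3',3);print(o['joint_vel'].round(3))
for b in boards(o,im): print(b)
go([.4505,-.1121,.03],1.148)
E
```

```text
[ 0.059 -0.026  0.081  0.057  0.039  0.029]
{'c': [0.6127, -0.1122], 'L': 99.7, 'W': 56.0, 'yaw': np.float64(1.348), 'dark_plus': np.float64(0.0), 'dark_minus': np.float64(0.61), 'px': [405.0, 108.0]}
{'c': [0.4621, -0.0893], 'L': 99.5, 'W': 55.7, 'yaw': np.float64(1.146), 'dark_plus': np.float64(0.0), 'dark_minus': np.float64(0.33), 'px': [265.0, 142.0]}
{'c': [0.605, -0.2916], 'L': 89.9, 'W': 56.3, 'yaw': np.float64(1.174), 'dark_plus': np.float64(0.28), 'dark_minus': np.float64(0.39), 'px': [429.0, 255.0]}
{'c': [0.4452, -0.2726], 'L': 100.8, 'W': 55.9, 'yaw': np.float64(1.909), 'dark_plus': np.float64(0.0), 'dark_minus': np.float64(0.78), 'px': [308.0, 291.0]}
go [-0.06  0.31 11.86] twist 0.002 yaw0 1.15 j6 1.75 tcp [ 0.4485 -0.1105  0.1486] t 2.2
```

Request:
send_rows(
  motion="-1 -0.1 0.3 4.6 0; -1 -0.1 0.35 9 0; -1 -0.1 0.35 12.5 0; -1 -0.1 0.35 13.8 0; -0.2 -0.1 0.35 13.8 0",
)

```text
clock: 2.7
eef_pos: [0.4529, -0.111, 0.0112]
tool_rot: [0.838, 0.545, -0.001, -0.001]
ft_force: [-0.2, -0.1, 0.6]
grip_width: 0.0731
grasp_force: 0.0
```

Request:
send_rows(
  motion="0 0 0 0 0; 0 0 0 0 0; 0.06 0 0 0 0; 0.06 0 0 0 0",
)

```text
clock: 3.1
eef_pos: [0.4551, -0.1135, 0.0136]
tool_rot: [0.839, 0.544, 0.001, 0.001]
ft_force: [-0.1, 1.2, 1.4]
grip_width: 0.0402
grasp_force: 1.4
```

Request:
send_rows(
  motion="0.08 0 0 0 0; 0.08 0 0 0 0; 0.08 0 0 0 0",
)

```text
clock: 3.4
eef_pos: [0.4551, -0.1135, 0.0137]
tool_rot: [0.839, 0.544, 0.001, 0.001]
ft_force: [-0.9, 2.3, 5.5]
grip_width: 0.0394
grasp_force: 11.4
```

```bash
python3 - <<'E'
from h import *
o,im=snap('w4',1);print(o['joint_vel'].round(3),o['grip_width'],o['grasp_force'],o['ft_force'])
for b in boards(o,im): print(b)
save('w4v.png',im);go([.4512,-.1127,.01],1.148)
E
```

```text
[ 0.     0.001  0.002  0.001 -0.002  0.   ] 0.039360278648645664 11.402670228271745 [-0.9237092   2.29439711  5.54481278]
{'c': [0.6115, -0.1123], 'L': 99.4, 'W': 56.8, 'yaw': np.float64(1.346), 'dark_plus': np.float64(0.0), 'dark_minus': np.float64(0.78), 'px': [479.0, 122.0]}
{'c': [0.4674, -0.0812], 'L': 80.5, 'W': 55.6, 'yaw': np.float64(1.193), 'dark_plus': np.float64(0.0), 'dark_minus': np.float64(0.17), 'px': [255.0, 174.0]}
{'c': [0.6055, -0.286], 'L': 81.1, 'W': 57.0, 'yaw': np.float64(1.173), 'dark_plus': np.float64(0.0), 'dark_minus': np.float64(0.61), 'px': [481.0, 317.0]}
go [-0.09 -0.39  0.37] twist 0.002 yaw0 1.15 j6 1.75 tcp [ 0.4551 -0.1135  0.0137] t 3.45
```

View pics/w4v.png

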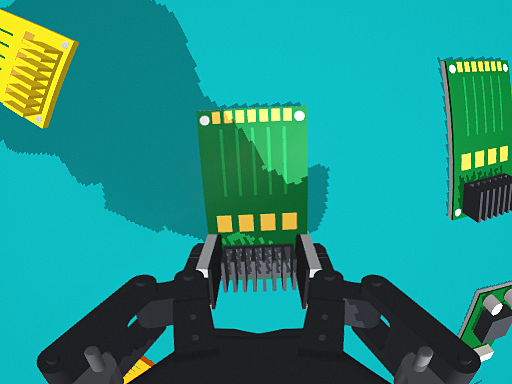

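Request:
send_rows(
  motion="0.065 0 0 0 0; 0.065 0 0 -0.05 0; 0.065 0 0 -0.1 0; 0.065 0 0 -0.1 0",
)

```text
clock: 3.85
eef_pos: [0.4541, -0.1139, 0.0136]
tool_rot: [0.839, 0.544, 0.0, 0.0]
ft_force: [0.3, 0.7, 2.5]
grip_width: 0.0399
grasp_force: 4.0
```

Request:
send_rows(
  motion="0.065 0 0 -0.5 0; 0.065 0 0 -1 0; 0.065 0 0 -1.5 0; 0.065 0 0 -2 0; 0.065 0 0 -2.2 0",
)

```text
clock: 4.35
eef_pos: [0.4541, -0.1136, 0.036]
tool_rot: [0.839, 0.544, 0.0, 0.0]
ft_force: [0.3, -0.9, -1.2]
grip_width: 0.04
grasp_force: 2.3
```

```bash
python3 - <<'E'
from h import *
o,im=snap('w5',2);print(o['joint_vel'].round(3),o['grip_width'],o['grasp_force'],o['ft_force'],o['eef_pos'])
save('w5v.png',im[60:330,130:390])
E
```

```text
[-0.001  0.008 -0.007 -0.013 -0.001 -0.001] 0.03981149985139426 2.318821996450424 [-0.56872255 -0.64022755 -1.41503625] [ 0.45414208 -0.11366245  0.0360518 ]
```

View pics/w5v.png

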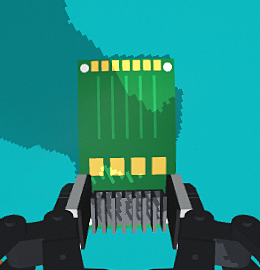

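```bash
cat >> h.py <<'E'
def tilt(o,im):
    """tail edge width test: angle of board held at pad point (board x -.031, z .018)"""
    hsv=cv2.cvtColor(im,cv2.COLOR_RGB2HSV);H,S,V=hsv[...,0],hsv[...,1],hsv[...,2]
    g=((H>18)&(H<80)&(S>80)&(V>40)).astype(np.uint8);g[260:]=0
    n,l,st,c=cv2.connectedComponentsWithStats(g)
    i=max((i for i in range(1,n) if abs(c[i][0]-256)<60),key=lambda i:st[i,4]);top=st[i,1]
    return [(int(r),int(np.nonzero(l[r]==i)[0].min()),int(np.nonzero(l[r]==i)[0].max())) for r in range(top,top+26,3) if (l[r]==i).any()]
E
python3 - <<'E'
from h import *
d=np.load('w5.npz');o=dict(eef_pos=d['p'],tool_rot=d['q']);im=cv2.imread('pics/w5.png')[:,:,::-1]
t=tilt(o,im);print(t)
M=R.from_quat(o['tool_rot']).as_matrix()
for r,a,b in t[:8]:
    for z in(.006,.016,.028): 
        A,B=onz('wrist',a,r,z,o),onz('wrist',b+1,r,z,o);m=M.T@((A+B)/2-o['eef_pos'])
        print(r,z,'w',(1000*np.linalg.norm(A-B)).round(1),'x from tcp',(m[0]*1000).round(1),end=' | ')
    print()
E
```

```text
[(119, 238, 303), (122, 208, 303), (125, 208, 303), (128, 208, 303), (131, 208, 303), (134, 208, 303), (137, 208, 304), (140, 208, 304), (143, 208, 304)]
119 0.006 w 38.1 x from tcp 67.3 | 119 0.016 w 35.9 x from tcp 68.0 | 119 0.028 w 33.2 x from tcp 68.8 | 
122 0.006 w 55.6 x from tcp 65.7 | 122 0.016 w 52.4 x from tcp 66.5 | 122 0.028 w 48.5 x from tcp 67.5 | 
125 0.006 w 55.7 x from tcp 64.0 | 125 0.016 w 52.5 x from tcp 64.9 | 125 0.028 w 48.6 x from tcp 65.9 | 
128 0.006 w 55.8 x from tcp 62.2 | 128 0.016 w 52.6 x from tcp 63.2 | 128 0.028 w 48.7 x from tcp 64.4 | 
131 0.006 w 55.9 x from tcp 60.4 | 131 0.016 w 52.7 x from tcp 61.5 | 131 0.028 w 48.8 x from tcp 62.9 | 
134 0.006 w 56.0 x from tcp 58.6 | 134 0.016 w 52.8 x from tcp 59.9 | 134 0.028 w 48.9 x from tcp 61.3 | 
137 0.006 w 56.7 x from tcp 56.9 | 137 0.016 w 53.4 x from tcp 58.2 | 137 0.028 w 49.5 x from tcp 59.8 | 
140 0.006 w 56.8 x from tcp 55.1 | 140 0.016 w 53.5 x from tcp 56.5 | 140 0.028 w 49.6 x from tcp 58.2 |
```

Request:
send_rows(
  motion="0.15 0 0 0 0; 0.15 0 0 0 0; 0.15 0 0 -2 0; 0.15 0 0 -4.5 0; 0.15 0 0 -7 0",
)

```text
clock: 4.95
eef_pos: [0.453, -0.1133, 0.1054]
tool_rot: [0.839, 0.544, -0.001, -0.001]
ft_force: [1.1, -0.7, -1.6]
grip_width: 0.0375
grasp_force: 55.9
```

```bash
python3 - <<'E'
from h import *
o,im=snap('w6',1);print(o['joint_vel'].round(3),o['grip_width'],o['grasp_force'],o['ft_force'])
print(tilt(o,im)[:4])
go([.5268,.0881,.1],1.166)
E
```

```text
[ 0.001 -0.296  0.359  0.636  0.001  0.003] 0.0374674126564766 55.85411522013601 [ 1.07031126 -0.67267799 -1.61531654]
[(119, 240, 302), (122, 208, 303), (125, 208, 303), (128, 208, 303)]
go [21.35 -1.79  0.98] twist -0.016 yaw0 1.15 j6 1.75 tcp [ 0.4559 -0.114   0.1097] t 5.0
```

Request:
send_rows(
  motion="0.15 3.5 -0.3 0 0; 0.15 8 -0.7 0 0; 0.15 12.5 -1.1 0 -0.01; 0.15 17 -1.5 0 -0.016; 0.15 21.3 -1.8 0.3 -0.016",
)

```text
clock: 5.5
eef_pos: [0.5247, 0.0901, 0.1019]
tool_rot: [0.835, 0.551, 0.0, 0.0]
ft_force: [1.1, -0.3, -1.5]
grip_width: 0.0376
grasp_force: 55.9
```

Request:
send_rows(
  motion="0.15 0 0 0 0; 0.15 0 0 0 0; 0.15 0 0 0 0",
)

```text
clock: 5.8
eef_pos: [0.5235, 0.0875, 0.1016]
tool_rot: [0.835, 0.55, -0.001, -0.0]
ft_force: [0.1, 0.0, -1.8]
grip_width: 0.0371
grasp_force: 55.9
```

```bash
python3 - <<'E'
from h import *
o=bot.get_obs();print(o['joint_vel'].round(3),o['ft_force'])
go([.5268,.0881,.044],1.166)
# bar height from side/scene cameras
im=vision.camera('scene');save('s2.png',im);im=vision.camera('side');save('s3.png',im)
E
```

```text
[-0.019 -0.01  -0.002  0.     0.002  0.003] [ 0.12615193  0.00929717 -1.81460813]
go [0.19 0.29 5.76] twist -0.001 yaw0 1.165 j6 2.14 tcp [0.5235 0.0875 0.1016] t 5.8
```

Request:
send_rows(
  motion="0.15 0.2 0.3 2 0; 0.15 0.2 0.3 4 0; 0.15 0.2 0.3 5.3 0; 0.08 0.2 0.3 5.8 0; 0.08 0.2 0.3 5.8 0",
)

```text
clock: 6.4
eef_pos: [0.5272, 0.0879, 0.0438]
tool_rot: [0.835, 0.55, -0.001, -0.0]
ft_force: [-0.1, -0.4, -1.1]
grip_width: 0.0394
grasp_force: 14.3
```

Request:
send_rows(
  motion="0.07 0 0 0.2 0; 0.07 0 0 0.4 0; 0.07 0 0 0.6 0; 0.07 0 0 0.6 0",
)

```text
clock: 6.8
eef_pos: [0.5282, 0.0889, 0.0386]
tool_rot: [0.835, 0.55, 0.0, 0.0]
ft_force: [0.6, -1.3, -1.2]
grip_width: 0.04
grasp_force: 5.7
```

```bash
python3 - <<'E'
from h import *
o,im=snap('w7',1);print(o['joint_vel'].round(3),o['ft_force'],o['grip_width'],o['grasp_force'])
print(tilt(o,im)[:4])
save('w7v.png',im[40:340,100:420])
go([.5268,.0881,.044],1.166)
E
```

```text
[-0.    -0.001  0.003  0.005  0.001  0.   ] [ 0.59911204 -1.27233637 -1.17158351] 0.040014048664214964 5.735873132944107
[(118, 255, 297), (121, 209, 304), (124, 209, 304), (127, 209, 304)]
go [-0.13 -0.1  -0.54] twist -0.0 yaw0 1.166 j6 2.14 tcp [0.5283 0.0889 0.0386] t 6.85
```

View pics/w7v.png

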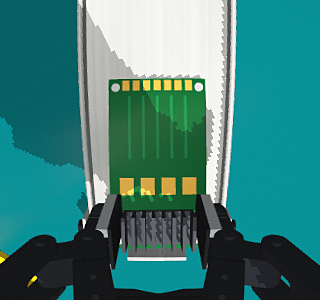

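Request:
send_rows(
  motion="0.065 0 0 0.1 0; 0.065 0 0 0.2 0; 0.065 0 0 0.3 0; 0.065 0 0 0.4 0; 0.065 0 0 0.4 0",
)

```text
clock: 7.35
eef_pos: [0.5278, 0.0889, 0.0342]
tool_rot: [0.835, 0.55, -0.0, -0.0]
ft_force: [0.1, 1.0, -1.0]
grip_width: 0.0393
grasp_force: 1.4
```

Request:
send_rows(
  motion="0.065 0 0 0.1 0; 0.065 0 0 0.2 0; 0.065 0 0 0.3 0; 0.065 0 0 0.3 0",
)

```text
clock: 7.75
eef_pos: [0.5279, 0.0891, 0.0313]
tool_rot: [0.835, 0.551, 0.0, -0.0]
ft_force: [-0.8, 0.9, 1.4]
grip_width: 0.0403
grasp_force: 1.8
```

```bash
python3 - <<'E'
from h import *
o,im=snap('w8',1);print(o['joint_vel'].round(3),o['ft_force'],o['grip_width'],o['grasp_force'],o['ft_torque'])
print(tilt(o,im)[:4])
E
```

```text
[ 0.001 -0.001  0.002  0.002 -0.     0.   ] [-0.81564535  0.89769512  1.42457322] 0.040251846138339535 1.8378797359764576 [0.24299226 0.22087328 0.01523477]
[(116, 232, 298), (119, 208, 307), (122, 208, 307), (125, 208, 307)]
```

Request:
send_rows(
  motion="0.065 -0.1 0 0 0; 0.065 -0.25 0 -0.05 0; 0.065 -0.4 0 -0.05 0; 0.065 -0.5 0 -0.1 0; 0.065 -0.5 0 -0.1 0",
)

```text
clock: 8.3
eef_pos: [0.526, 0.0838, 0.0324]
tool_rot: [0.835, 0.55, -0.0, 0.0]
ft_force: [0.4, 0.9, 1.1]
grip_width: 0.0399
grasp_force: 1.8
```

```bash
cat >> h.py <<'E'
def tailz(o,t):
    for z in(.003,.009,.015,.021): 
        A,B=onz('wrist',t[1],t[0],z,o),onz('wrist',t[2]+1,t[0],z,o)
        M=R.from_quat(o['tool_rot']).as_matrix();m=M.T@((A+B)/2-o['eef_pos'])
        print('  z',z,'w',(1000*np.linalg.norm(A-B)).round(1),'tail-tcp x,y',(m[:2]*1000).round(1))
D=np.array([np.cos(1.166),np.sin(1.166)]);N=np.array([-D[1],D[0]]);HD=np.array([.513,.0559])
def sy(P): d=np.array(P)[:2]-HD;return (d@D*1000).round(1),(d@N*1000).round(1)
def rep(name):
    o,im=snap(name,1);print('t',round(o['clock'],2),'v',abs(o['joint_vel']).max().round(3),'F',o['ft_force'].round(2),'F along',(o['ft_force'][:2]@D).round(2),'w',o['grip_width'].round(4),'g',o['grasp_force'].round(1),'tcp s,y,z',sy(o['eef_pos']),o['eef_pos'][2].round(4))
    t=tilt(o,im);print(t[:3]);tailz(o,t[1])
    return o,im
E
python3 - <<'E'
from h import *
rep('w9')
d=np.load('w8.npz');o=dict(eef_pos=d['p'],tool_rot=d['q']);tailz(o,(119,208,307))
E
```

```text
Traceback (most recent call last):
  File "h.py", line 70, in rep
    o,im=snap(name,1);print('t',round(o['clock'],2),'v',abs(o['joint_vel']).max().round(3),'F',o['ft_force'].round(2),'F along',(o['ft_force'][:2]@D).round(2),'w',o['grip_width'].round(4),'g',o['grasp_force'].round(1),'tcp s,y,z',sy(o['eef_pos']),o['eef_pos'][2].round(4))
                                                                                                                                                                   ^^^^^^^^^^^^^^^^^^^^^
AttributeError: 'float' object has no attribute 'round'
```

```bash
sed -i "s/o\['grip_width'\].round(4)/round(o['grip_width'],4)/; s/o\['grasp_force'\].round(1)/round(o['grasp_force'],1)/" h.py
python3 - <<'E'
from h import *
rep('w9')
d=np.load('w8.npz');o=dict(eef_pos=d['p'],tool_rot=d['q']);tailz(o,(119,208,307))
E
```

```text
t 8.35 v 0.002 F [ 0.26 -0.03  0.8 ] F along 0.07 w 0.0399 g 1.8 tcp s,y,z (np.float64(30.8), np.float64(-0.9)) 0.0323
[(116, 275, 291), (119, 209, 307), (122, 209, 307)]
  z 0.003 w 57.1 tail-tcp x,y [67.5  0.1]
  z 0.009 w 55.1 tail-tcp x,y [68.   0.1]
  z 0.015 w 53.1 tail-tcp x,y [68.4  0.1]
  z 0.021 w 51.1 tail-tcp x,y [68.8  0.1]
  z 0.003 w 57.3 tail-tcp x,y [67.6 -0.2]
  z 0.009 w 55.3 tail-tcp x,y [68.  -0.2]
  z 0.015 w 53.3 tail-tcp x,y [68.5 -0.2]
  z 0.021 w 51.3 tail-tcp x,y [68.9 -0.2]
```

Request:
send_rows(
  motion="0.07 -0.1 0 0 0; 0.07 -0.2 0 0 0; 0.07 -0.3 0 0 0; 0.07 -0.3 0 0 0",
)

```text
clock: 8.8
eef_pos: [0.5256, 0.0828, 0.0327]
tool_rot: [0.835, 0.551, 0.002, -0.001]
ft_force: [2.4, 5.6, 1.5]
grip_width: 0.0398
grasp_force: 5.0
```

```bash
python3 - <<'E'
from h import *
rep('w10')
E
```

```text
t 8.8 v 0.003 F [2.41 5.57 1.45] F along 6.07 w 0.0398 g 5.0 tcp s,y,z (np.float64(29.7), np.float64(-1.0)) 0.0327
[(116, 221, 298), (119, 209, 308), (122, 209, 308)]
  z 0.003 w 57.9 tail-tcp x,y [67.5  0.4]
  z 0.009 w 55.9 tail-tcp x,y [67.9  0.3]
  z 0.015 w 53.8 tail-tcp x,y [68.3  0.3]
  z 0.021 w 51.8 tail-tcp x,y [68.8  0.3]
```

Request:
send_rows(
  motion="0.065 0.1 0 0 0; 0.06 0.15 0 0 0; 0.055 0.15 0 0 0; 0.05 0.15 0 0 0; 0.03 0.15 0 0 0",
)

```text
clock: 9.35
eef_pos: [0.5247, 0.0825, 0.032]
tool_rot: [0.835, 0.55, -0.001, -0.0]
ft_force: [0.3, -0.8, 0.4]
grip_width: 0.0414
grasp_force: 0.0
```

Request:
send_rows(
  motion="0 0 0 0 0; -0.15 0 0 0 0; -0.15 0 0 -1.5 0; -0.15 0 0 -4.5 0; -0.15 0 0 -8 0",
)

```text
clock: 9.85
eef_pos: [0.5239, 0.0826, 0.1118]
tool_rot: [0.835, 0.55, -0.002, -0.001]
ft_force: [0.9, 0.2, 1.0]
grip_width: 0.0491
grasp_force: 0.0
```

```bash
python3 - <<'E'
from h import *
snap('w11',2)
o,im=rep('w11');save('w11v.png',im[40:340,100:420])
E
```

```text
t 9.95 v 0.067 F [ 0.46 -0.16  0.7 ] F along 0.03 w 0.049 g 0.0 tcp s,y,z (np.float64(31.5), np.float64(-3.7)) 0.1172
[(113, 229, 284), (116, 221, 286), (119, 221, 286)]
  z 0.003 w 56.6 tail-tcp x,y [63.9 -3.8]
  z 0.009 w 55.3 tail-tcp x,y [64.3 -3.7]
  z 0.015 w 54.0 tail-tcp x,y [64.7 -3.6]
  z 0.021 w 52.6 tail-tcp x,y [65.  -3.5]
```

View pics/w11v.png

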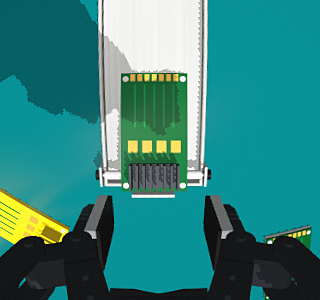

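```bash
python3 - <<'E'
from h import *
go([.6069,-.1375,.11],1.347)
E
```

```text
go [-17.16  15.99   0.53] twist -0.181 yaw0 1.166 j6 2.13 tcp [0.5275 0.0832 0.115 ] t 10.0
```

Request:
send_rows(
  motion="-0.5 -3.4 3.2 0 -0.04; -0.8 -6.8 6.4 0.1 -0.08; -1 -10.2 9.6 0.2 -0.12; -1 -13.6 12.8 0.4 -0.16; -1 -17.1 16 0.5 -0.181",
)

```text
clock: 10.5
eef_pos: [0.6044, -0.1387, 0.1055]
tool_rot: [0.781, 0.624, -0.001, -0.001]
ft_force: [1.3, -0.4, 0.7]
grip_width: 0.0854
grasp_force: 0.0
```

Request:
send_rows(
  motion="-1 0 0 0 0; -1 0 0 0 0; -1 0 0 0 0",
)

```text
clock: 10.8
eef_pos: [0.6039, -0.1364, 0.1061]
tool_rot: [0.782, 0.624, -0.001, -0.001]
ft_force: [1.0, 1.0, -0.2]
grip_width: 0.0852
grasp_force: 0.0
```

```bash
python3 - <<'E'
from h import *
o,im=snap('w12',1);print(o['joint_vel'].round(3))
for b in boards(o,im):
    print(b)
    if abs(b['c'][0]-.6127)<.02 and b['c'][1]>-.14:
        c=np.array(b['c']);y=b['yaw'];g=c-.026*np.array([np.cos(y),np.sin(y)]);go([*g,.012],y)
E
```

```text
[ 0.02  -0.016  0.001  0.001 -0.001 -0.001]
{'c': [0.6129, -0.1125], 'L': 98.9, 'W': 55.7, 'yaw': np.float64(1.346), 'dark_plus': np.float64(0.0), 'dark_minus': np.float64(0.28), 'px': [263.0, 151.0]}
go [-0.12  0.35  9.45] twist 0.002 yaw0 1.348 j6 1.57 tcp [ 0.6041 -0.136   0.1065] t 10.85
{'c': [0.6104, -0.2787], 'L': 63.0, 'W': 56.2, 'yaw': np.float64(1.171), 'dark_plus': np.float64(0.06), 'dark_minus': np.float64(1.0), 'px': [291.0, 308.0]}
```

Request:
send_rows(
  motion="-1 -0.1 0.3 4.5 0; -1 -0.1 0.3 8 0; -0.6 -0.1 0.3 9.2 0; -0.2 -0.1 0.3 9.2 0; 0 -0.1 0.3 9.2 0",
)

```text
clock: 11.35
eef_pos: [0.6087, -0.1384, 0.0167]
tool_rot: [0.781, 0.624, 0.001, 0.001]
ft_force: [0.5, -0.3, 0.2]
grip_width: 0.0442
grasp_force: 0.0
```

Request:
send_rows(
  motion="0 0 0 0 0; 0.05 0 0 0 0; 0.065 0 0 0 0; 0.065 0 0 0 0; 0.065 0 0 0 0",
)

```text
clock: 11.85
eef_pos: [0.609, -0.1393, 0.0165]
tool_rot: [0.782, 0.624, 0.001, 0.001]
ft_force: [1.4, 0.2, 3.6]
grip_width: 0.0402
grasp_force: 2.5
```

Request:
send_rows(
  motion="0.065 0 0 -0.2 0; 0.065 0 0 -0.7 0; 0.065 0 0 -1.2 0; 0.065 0 0 -1.7 0; 0.065 0 0 -2.2 0",
)

```text
clock: 12.35
eef_pos: [0.6076, -0.1389, 0.0376]
tool_rot: [0.782, 0.624, -0.0, -0.0]
ft_force: [1.2, 0.7, -1.4]
grip_width: 0.0398
grasp_force: 1.5
```

```bash
python3 - <<'E'
from h import *
snap('w13',1);rep('w13')
E
```

```text
t 12.4 v 0.025 F [ 0.17 -0.11 -0.09] F along -0.04 w 0.0398 g 1.6 tcp s,y,z (np.float64(-141.7), np.float64(-164.4)) 0.0387
[(115, 221, 303), (118, 209, 303), (121, 209, 303)]
  z 0.003 w 56.7 tail-tcp x,y [67.7 -1. ]
  z 0.009 w 54.8 tail-tcp x,y [68.1 -1. ]
  z 0.015 w 52.9 tail-tcp x,y [68.5 -0.9]
  z 0.021 w 51.0 tail-tcp x,y [68.9 -0.9]
```

Request:
send_rows(
  motion="0.15 0 0 0 0; 0.15 0 0 0 0; 0.15 0 0 -2 0; 0.15 0 0 -4.5 0; 0.15 0 0 -7 0",
)

```text
clock: 12.95
eef_pos: [0.6069, -0.1388, 0.1071]
tool_rot: [0.782, 0.624, -0.001, -0.001]
ft_force: [1.1, 0.3, -1.4]
grip_width: 0.0373
grasp_force: 50.9
```

```bash
python3 - <<'E'
from h import *
rep('w14');p=HD+.062*D-.001*N
go([*p,.107],1.166)
E
```

```text
t 12.95 v 0.545 F [ 1.06  0.31 -1.44] F along 0.7 w 0.0373 g 50.9 tcp s,y,z (np.float64(-141.9), np.float64(-163.0)) 0.1071
[(116, 216, 302), (119, 210, 303), (122, 209, 303)]
  z 0.003 w 77.8 tail-tcp x,y [62.3 -1.1]
  z 0.009 w 75.9 tail-tcp x,y [62.7 -1. ]
  z 0.015 w 74.0 tail-tcp x,y [63.1 -1. ]
  z 0.021 w 72.1 tail-tcp x,y [63.6 -1. ]
go [ 22.97 -12.57   0.48] twist 0.181 yaw0 1.347 j6 1.57 tcp [ 0.6099 -0.1394  0.1125] t 13.0
```

Request:
send_rows(
  motion="0.15 4.2 -2.3 0 0.04; 0.15 8.4 -4.6 0 0.08; 0.15 12.6 -6.9 0 0.12; 0.15 16.8 -9.2 0 0.16; 0.15 21 -11.5 0 0.181",
)

```text
clock: 13.5
eef_pos: [0.5411, 0.0929, 0.1067]
tool_rot: [0.835, 0.55, -0.0, -0.0]
ft_force: [0.8, -1.1, -1.9]
grip_width: 0.0373
grasp_force: 51.0
```

Request:
send_rows(
  motion="0.15 1.2 -0.3 0 0; 0.15 1.7 -0.6 0 0; 0.15 1.7 -0.6 0 0; 0.15 1.7 -0.6 0 0",
)

```text
clock: 13.9
eef_pos: [0.5437, 0.1081, 0.107]
tool_rot: [0.835, 0.55, -0.0, 0.0]
ft_force: [0.2, -0.4, -0.9]
grip_width: 0.0372
grasp_force: 51.0
```

```bash
python3 - <<'E'
from h import *
rep('w15');p=HD+.062*D-.001*N
go([*p,.047],1.166)
E
```

```text
t 13.9 v 0.013 F [ 0.22 -0.44 -0.95] F along -0.32 w 0.0372 g 51.0 tcp s,y,z (np.float64(60.1), np.float64(-7.7)) 0.107
[(116, 220, 302), (119, 210, 303), (122, 210, 303)]
  z 0.003 w 77.8 tail-tcp x,y [62.3 -1.2]
  z 0.009 w 75.9 tail-tcp x,y [62.7 -1.1]
  z 0.015 w 74.0 tail-tcp x,y [63.2 -1.1]
  z 0.021 w 72.1 tail-tcp x,y [63.6 -1.1]
go [ 0.22 -0.68  6.  ] twist -0.002 yaw0 1.164 j6 2.17 tcp [0.5437 0.1079 0.107 ] t 13.95
```

Request:
send_rows(
  motion="0.15 0.2 -0.5 2 0; 0.15 0.2 -0.7 4 0; 0.15 0.2 -0.7 5.5 0; 0.08 0.2 -0.7 6 0; 0.08 0.2 -0.7 6 0",
)

```text
clock: 14.45
eef_pos: [0.5374, 0.1127, 0.0466]
tool_rot: [0.835, 0.55, -0.001, -0.0]
ft_force: [-0.2, 0.1, -1.4]
grip_width: 0.0393
grasp_force: 12.7
```

Request:
send_rows(
  motion="0.08 0 0 0 0; 0.07 0 0 0.2 0; 0.07 0 0 0.4 0; 0.07 0 0 0.5 0; 0.07 0 0 0.5 0",
)

```text
clock: 14.95
eef_pos: [0.538, 0.114, 0.0425]
tool_rot: [0.835, 0.55, 0.0, 0.0]
ft_force: [-0.0, -0.2, -0.2]
grip_width: 0.0395
grasp_force: 5.1
```

```bash
python3 - <<'E'
from h import *
rep('w16')
E
```

```text
t 14.95 v 0.003 F [-0.05 -0.22 -0.2 ] F along -0.22 w 0.0395 g 5.1 tcp s,y,z (np.float64(63.3), np.float64(-0.1)) 0.0425
[(116, 214, 301), (119, 211, 304), (122, 210, 304)]
  z 0.003 w 57.4 tail-tcp x,y [66.8 -0.2]
  z 0.009 w 55.5 tail-tcp x,y [67.2 -0.2]
  z 0.015 w 53.6 tail-tcp x,y [67.6 -0.2]
  z 0.021 w 51.7 tail-tcp x,y [68.  -0.2]
```

Request:
send_rows(
  motion="0.065 0 0 0.1 0; 0.065 0 0 0.2 0; 0.065 0 0 0.3 0; 0.065 0 0 0.4 0; 0.065 0 0 0.4 0",
)

```text
clock: 15.5
eef_pos: [0.5376, 0.114, 0.038]
tool_rot: [0.835, 0.55, -0.0, -0.0]
ft_force: [-0.6, 0.1, -0.8]
grip_width: 0.0401
grasp_force: 1.2
```

```bash
python3 - <<'E'
from h import *
rep('w17')
E
```

```text
t 15.5 v 0.005 F [-0.64  0.14 -0.84] F along -0.12 w 0.0401 g 1.2 tcp s,y,z (np.float64(63.1), np.float64(0.2)) 0.038
[(112, 233, 285), (115, 210, 306), (118, 210, 306)]
  z 0.003 w 57.6 tail-tcp x,y [69.5  0.1]
  z 0.009 w 55.7 tail-tcp x,y [69.9  0.1]
  z 0.015 w 53.7 tail-tcp x,y [70.2  0.1]
  z 0.021 w 51.8 tail-tcp x,y [70.5  0.1]
```

Request:
send_rows(
  motion="0.065 0 0 0.1 0; 0.065 0 0 0.2 0; 0.065 0 0 0.3 0; 0.065 0 0 0.3 0",
)

```text
clock: 15.95
eef_pos: [0.5379, 0.1141, 0.0355]
tool_rot: [0.835, 0.551, 0.0, -0.0]
ft_force: [-1.1, 0.8, 1.2]
grip_width: 0.0397
grasp_force: 1.5
```

```bash
python3 - <<'E'
from h import *
rep('w18')
E
```

```text
t 15.95 v 0.002 F [-1.09  0.75  1.19] F along 0.26 w 0.0397 g 1.5 tcp s,y,z (np.float64(63.3), np.float64(0.1)) 0.0355
[(112, 231, 284), (115, 210, 307), (118, 210, 307)]
  z 0.003 w 57.4 tail-tcp x,y [69.7  0.4]
  z 0.009 w 55.4 tail-tcp x,y [70.   0.4]
  z 0.015 w 53.5 tail-tcp x,y [70.4  0.3]
  z 0.021 w 51.5 tail-tcp x,y [70.7  0.3]
```

Request:
send_rows(
  motion="0.065 -0.15 0 -0.03 0; 0.065 -0.3 0 -0.06 0; 0.065 -0.45 0 -0.09 0; 0.065 -0.6 0 -0.12 0; 0.065 -0.6 0 -0.12 0",
)

```text
clock: 16.5
eef_pos: [0.5356, 0.1082, 0.0367]
tool_rot: [0.835, 0.55, 0.0, 0.0]
ft_force: [0.2, 1.0, 1.3]
grip_width: 0.0398
grasp_force: 1.5
```

Request:
send_rows(
  motion="0.07 -0.1 0 -0.02 0; 0.07 -0.2 0 -0.04 0; 0.07 -0.3 0 -0.06 0; 0.07 -0.3 0 -0.06 0",
)

```text
clock: 16.9
eef_pos: [0.5343, 0.1056, 0.0372]
tool_rot: [0.835, 0.55, 0.0, 0.0]
ft_force: [-0.0, 2.3, 2.2]
grip_width: 0.0397
grasp_force: 4.4
```

```bash
python3 - <<'E'
from h import *
rep('w19')
E
```

```text
t 16.9 v 0.002 F [-0.    2.34  2.2 ] F along 2.15 w 0.0397 g 4.4 tcp s,y,z (np.float64(54.1), np.float64(-0.0)) 0.0372
[(113, 233, 290), (116, 210, 306), (119, 210, 306)]
  z 0.003 w 57.4 tail-tcp x,y [69.   0.1]
  z 0.009 w 55.5 tail-tcp x,y [69.3  0.1]
  z 0.015 w 53.5 tail-tcp x,y [69.7  0.1]
  z 0.021 w 51.5 tail-tcp x,y [70.1  0.1]
```

Request:
send_rows(
  motion="0.07 -0.1 0 -0.02 0; 0.07 -0.2 0 -0.04 0; 0.07 -0.3 0 -0.04 0; 0.07 -0.3 0 -0.04 0",
)

```text
clock: 17.35
eef_pos: [0.5337, 0.1042, 0.0378]
tool_rot: [0.835, 0.551, 0.001, -0.001]
ft_force: [1.3, 5.5, 0.6]
grip_width: 0.04
grasp_force: 4.4
```

```bash
python3 - <<'E'
from h import *
rep('w20')
E
```

```text
t 17.35 v 0.004 F [1.26 5.48 0.64] F along 5.54 w 0.04 g 4.4 tcp s,y,z (np.float64(52.5), np.float64(-0.1)) 0.0378
[(112, 232, 289), (115, 210, 307), (118, 210, 307)]
  z 0.003 w 58.2 tail-tcp x,y [69.5  0.4]
  z 0.009 w 56.3 tail-tcp x,y [69.9  0.4]
  z 0.015 w 54.3 tail-tcp x,y [70.2  0.3]
  z 0.021 w 52.3 tail-tcp x,y [70.6  0.3]
```

Request:
send_rows(
  motion="0.065 0.1 0 0 0; 0.06 0.15 0 0 0; 0.055 0.15 0 0 0; 0.05 0.15 0 0 0; 0.03 0.15 0 0 0",
)

```text
clock: 17.9
eef_pos: [0.5331, 0.1039, 0.0372]
tool_rot: [0.835, 0.55, -0.001, -0.0]
ft_force: [0.5, 0.1, 0.4]
grip_width: 0.0414
grasp_force: 0.0
```

Request:
send_rows(
  motion="0 0 0 0 0; -0.15 0 0 0 0; -0.15 0 0 -1.5 0; -0.15 0 0 -4.5 0; -0.15 0 0 -8 0",
)

```text
clock: 18.4
eef_pos: [0.5323, 0.104, 0.117]
tool_rot: [0.835, 0.55, -0.002, -0.001]
ft_force: [0.7, 0.0, -0.2]
grip_width: 0.0492
grasp_force: 0.0
```

```bash
python3 - <<'E'
from h import *
snap('w21',3);rep('w21')
c=np.array([.4452,-.2726]);y=1.909;g=c-.026*np.array([np.cos(y),np.sin(y)]);go([*g,.11],y)
E
```

```text
t 18.55 v 0.063 F [ 0.4  -0.09 -0.63] F along 0.07 w 0.0493 g 0.0 tcp s,y,z (np.float64(53.8), np.float64(-1.8)) 0.1203
[(110, 231, 286), (113, 223, 287), (116, 223, 287)]
  z 0.003 w 56.3 tail-tcp x,y [66.4 -2.5]
  z 0.009 w 55.0 tail-tcp x,y [66.7 -2.4]
  z 0.015 w 53.7 tail-tcp x,y [67.  -2.4]
  z 0.021 w 52.4 tail-tcp x,y [67.3 -2.3]
go [-40.08   8.42   0.81] twist -0.743 yaw0 1.166 j6 2.17 tcp [0.5344 0.1044 0.1185] t 18.6
```

Request:
send_rows(
  motion="-0.5 -4.6 0.9 0 -0.14; -0.8 -9.2 1.8 0 -0.28; -1 -13.8 2.7 0 -0.42; -1 -18.4 3.6 0 -0.56; -1 -23 4.5 0 -0.7",
)

```text
clock: 19.1
eef_pos: [0.4848, -0.117, 0.1159]
tool_rot: [0.604, 0.797, -0.001, -0.001]
ft_force: [1.2, -0.6, -0.6]
grip_width: 0.0852
grasp_force: 0.0
```

```bash
python3 - <<'E'
from h import *
c=np.array([.4452,-.2726]);y=1.909;g=c-.026*np.array([np.cos(y),np.sin(y)]);go([*g,.11],y)
E
```

```text
go [-16.5   -7.85   0.59] twist -0.064 yaw0 1.845 j6 1.06 tcp [ 0.4848 -0.117   0.1159] t 19.1
```

Request:
send_rows(
  motion="-1 -4 -2 0.1 -0.02; -1 -8.2 -4 0.2 -0.05; -1 -12.4 -6.2 0.4 -0.06; -1 -15.5 -7.7 0.5 -0.06; -1 -15.5 -7.7 0.5 -0.06",
)

```text
clock: 19.6
eef_pos: [0.4514, -0.2892, 0.1106]
tool_rot: [0.585, 0.811, -0.001, -0.001]
ft_force: [-0.2, 0.0, -0.2]
grip_width: 0.0855
grasp_force: 0.0
```

Request:
send_rows(
  motion="-1 0 0 0 0; -1 0 0 0 0; -1 0 0 0 0",
)

```text
clock: 19.9
eef_pos: [0.4535, -0.2842, 0.1121]
tool_rot: [0.581, 0.814, 0.0, -0.001]
ft_force: [-0.7, 1.0, 0.3]
grip_width: 0.0854
grasp_force: 0.0
```

```bash
python3 - <<'E'
from h import *
o,im=snap('w22',1);print(o['joint_vel'].round(3))
for b in boards(o,im):
    print(b)
    if abs(b['c'][0]-.445)<.02 and abs(b['c'][1]+.2726)<.02:
        c=np.array(b['c']);y=b['yaw'];g=c-.026*np.array([np.cos(y),np.sin(y)]);go([*g,.0155],y)
E
```

```text
[ 0.004 -0.005  0.004  0.001 -0.003 -0.003]
{'c': [0.4447, -0.2736], 'L': 99.6, 'W': 55.7, 'yaw': np.float64(1.907), 'dark_plus': np.float64(0.0), 'dark_minus': np.float64(0.11), 'px': [252.0, 164.0]}
go [-1.31 -0.48  9.68] twist -0.006 yaw0 1.901 j6 0.68 tcp [ 0.4537 -0.2843  0.1123] t 19.95
{'c': [0.6069, -0.2859], 'L': 75.0, 'W': 56.4, 'yaw': np.float64(1.171), 'dark_plus': np.float64(0.0), 'dark_minus': np.float64(0.33), 'px': [393.0, 238.0]}
```

Request:
send_rows(
  motion="-1 -1 -0.4 4.5 0; -1 -1.3 -0.5 8.3 0; -0.6 -1.3 -0.5 9.7 0; -0.2 -1.3 -0.5 9.7 0; 0 -1.3 -0.5 9.7 0",
)

```text
clock: 20.45
eef_pos: [0.4535, -0.299, 0.0159]
tool_rot: [0.582, 0.813, 0.0, 0.0]
ft_force: [0.6, -1.4, 0.3]
grip_width: 0.0441
grasp_force: 0.0
```

Request:
send_rows(
  motion="0 0 0 0 0; 0.05 0 0 0 0; 0.065 0 0 0 0; 0.065 0 0 0 0; 0.065 0 0 0 0",
)

```text
clock: 20.95
eef_pos: [0.454, -0.3, 0.0164]
tool_rot: [0.582, 0.813, 0.0, 0.001]
ft_force: [0.7, 0.3, 2.0]
grip_width: 0.04
grasp_force: 1.8
```

Request:
send_rows(
  motion="0.065 0 0 -0.2 0; 0.065 0 0 -0.7 0; 0.065 0 0 -1.2 0; 0.065 0 0 -1.7 0; 0.065 0 0 -2.2 0",
)

```text
clock: 21.45
eef_pos: [0.4528, -0.2995, 0.0379]
tool_rot: [0.582, 0.813, -0.0, -0.0]
ft_force: [-0.4, -0.3, -0.8]
grip_width: 0.0399
grasp_force: 1.1
```

```bash
python3 - <<'E'
from h import *
snap('w23',1);rep('w23')
E
```

```text
t 21.5 v 0.025 F [ 0.82 -0.08 -0.64] F along 0.25 w 0.04 g 1.1 tcp s,y,z (np.float64(-350.5), np.float64(-85.3)) 0.0388
[(113, 220, 304), (116, 211, 305), (119, 211, 305)]
  z 0.003 w 56.7 tail-tcp x,y [68.7  0.5]
  z 0.009 w 54.8 tail-tcp x,y [69.1  0.5]
  z 0.015 w 52.9 tail-tcp x,y [69.5  0.5]
  z 0.021 w 50.9 tail-tcp x,y [69.8  0.5]
```

Request:
send_rows(
  motion="0.15 0 0 0 0; 0.15 0 0 0 0; 0.15 0 0 -2 0; 0.15 0 0 -4.5 0; 0.15 0 0 -7.5 0",
)

```text
clock: 22.05
eef_pos: [0.4517, -0.2987, 0.1118]
tool_rot: [0.582, 0.813, -0.0, -0.002]
ft_force: [-0.5, 0.5, -0.7]
grip_width: 0.0374
grasp_force: 51.9
```

```bash
python3 - <<'E'
from h import *
p=HD+.086*D
go([*p,.11],1.166)
E
```

```text
go [37.99 22.98  0.24] twist 0.733 yaw0 1.899 j6 0.66 tcp [ 0.4517 -0.2987  0.1118] t 22.05
```

Request:
send_rows(
  motion="0.15 4 2.4 0 0.14; 0.15 8 4.8 0 0.28; 0.15 12 7.2 0 0.42; 0.15 16 9.6 0 0.56; 0.15 20 12.1 0 0.7",
)

```text
clock: 22.55
eef_pos: [0.5009, -0.0785, 0.1122]
tool_rot: [0.82, 0.573, -0.0, -0.0]
ft_force: [1.4, -0.7, -0.8]
grip_width: 0.0373
grasp_force: 51.9
```

```bash
python3 - <<'E'
from h import *
p=HD+.086*D
go([*p,.11],1.166)
E
```

```text
go [21.62 -3.04  0.22] twist 0.053 yaw0 1.219 j6 1.77 tcp [ 0.5009 -0.0785  0.1122] t 22.55
```

Request:
send_rows(
  motion="0.15 4.6 -0.6 0 0.02; 0.15 9.2 -1.3 0 0.03; 0.15 13.8 -2 0 0.033; 0.15 18 -2.6 0 0.033; 0.15 20.8 -3 0 0.033",
)

```text
clock: 23.05
eef_pos: [0.5434, 0.1287, 0.112]
tool_rot: [0.827, 0.562, -0.0, -0.0]
ft_force: [-0.2, -0.5, -1.7]
grip_width: 0.0374
grasp_force: 51.9
```

Request:
send_rows(
  motion="0.15 0 0 0 0; 0.15 0 0 0 0; 0.15 0 0 0 0; 0.15 0 0 0 0",
)

```text
clock: 23.45
eef_pos: [0.5432, 0.1244, 0.1123]
tool_rot: [0.828, 0.561, -0.0, -0.0]
ft_force: [-0.1, 0.8, -1.1]
grip_width: 0.0374
grasp_force: 51.9
```

```bash
python3 - <<'E'
from h import *
rep('w24');p=HD+.086*D
go([*p,.047],1.166)
E
```

```text
t 23.45 v 0.004 F [-0.09  0.77 -1.06] F along 0.68 w 0.0374 g 51.9 tcp s,y,z (np.float64(74.9), np.float64(-0.8)) 0.1123
[(113, 256, 279), (116, 212, 304), (119, 212, 304)]
  z 0.003 w 78.5 tail-tcp x,y [64.5  0.1]
  z 0.009 w 76.6 tail-tcp x,y [64.9  0.1]
  z 0.015 w 74.7 tail-tcp x,y [65.2  0.1]
  z 0.021 w 72.8 tail-tcp x,y [65.6  0.1]
go [ 1.11 -0.06  6.55] twist 0.024 yaw0 1.19 j6 2.18 tcp [0.5433 0.1244 0.1125] t 23.5
```

Request:
send_rows(
  motion="0.15 0.8 0 2 0.024; 0.15 1.1 0 4 0.024; 0.15 1.1 0 6 0.024; 0.08 1.1 0 6.5 0.024; 0.08 1.1 0 6.5 0.024",
)

```text
clock: 24.0
eef_pos: [0.5468, 0.135, 0.0468]
tool_rot: [0.835, 0.551, -0.001, -0.0]
ft_force: [1.4, -0.9, -1.0]
grip_width: 0.0397
grasp_force: 13.0
```

Request:
send_rows(
  motion="0.08 0 0 0 0; 0.07 0 0 0.2 0; 0.07 0 0 0.4 0; 0.07 0 0 0.5 0; 0.07 0 0 0.5 0",
)

```text
clock: 24.5
eef_pos: [0.5476, 0.1359, 0.0426]
tool_rot: [0.834, 0.551, 0.0, 0.0]
ft_force: [-0.3, 0.1, -0.8]
grip_width: 0.0396
grasp_force: 5.2
```

Request:
send_rows(
  motion="0.065 0 0 0.1 0; 0.065 0 0 0.2 0; 0.065 0 0 0.3 0; 0.065 0 0 0.3 0",
)

```text
clock: 24.9
eef_pos: [0.5476, 0.1359, 0.0394]
tool_rot: [0.834, 0.551, -0.0, 0.0]
ft_force: [0.1, -0.6, -0.2]
grip_width: 0.0396
grasp_force: 1.3
```

```bash
python3 - <<'E'
from h import *
rep('w25')
E
```

```text
t 24.9 v 0.002 F [ 0.07 -0.55 -0.23] F along -0.48 w 0.0396 g 1.3 tcp s,y,z (np.float64(87.1), np.float64(-0.3)) 0.0394
[(111, 225, 293), (114, 211, 306), (117, 211, 306)]
  z 0.003 w 57.4 tail-tcp x,y [70.1  0.4]
  z 0.009 w 55.5 tail-tcp x,y [70.4  0.4]
  z 0.015 w 53.6 tail-tcp x,y [70.7  0.3]
  z 0.021 w 51.6 tail-tcp x,y [71.   0.3]
```

Tail is on the floor; lower on until the force turns upward.

Request:
send_rows(
  motion="0.065 0 0 0.1 0; 0.065 0 0 0.2 0; 0.065 0 0 0.25 0; 0.065 0 0 0.25 0",
)

```text
clock: 25.35
eef_pos: [0.5476, 0.1359, 0.0371]
tool_rot: [0.834, 0.551, 0.0, -0.0]
ft_force: [0.0, -0.6, 1.2]
grip_width: 0.0398
grasp_force: 1.4
```

```bash
python3 - <<'E'
from h import *
rep('w26')
E
```

```text
t 25.35 v 0.002 F [ 0.04 -0.56  1.15] F along -0.5 w 0.0398 g 1.4 tcp s,y,z (np.float64(87.2), np.float64(-0.3)) 0.0371
[(110, 210, 306), (113, 210, 306), (116, 210, 306)]
  z 0.003 w 57.3 tail-tcp x,y [70.8  0.1]
  z 0.009 w 55.4 tail-tcp x,y [71.1  0.1]
  z 0.015 w 53.4 tail-tcp x,y [71.4  0.1]
  z 0.021 w 51.4 tail-tcp x,y [71.7  0.1]
```

Request:
send_rows(
  motion="0.065 -0.15 0 -0.03 0; 0.065 -0.35 0 -0.07 0; 0.065 -0.55 0 -0.1 0; 0.065 -0.75 0 -0.14 0; 0.065 -0.75 0 -0.14 0",
)

```text
clock: 25.9
eef_pos: [0.5447, 0.1287, 0.0386]
tool_rot: [0.834, 0.551, 0.0, 0.0]
ft_force: [0.7, -0.0, 1.4]
grip_width: 0.0402
grasp_force: 1.5
```

Request:
send_rows(
  motion="0.07 -0.1 0 -0.02 0; 0.07 -0.2 0 -0.04 0; 0.07 -0.3 0 -0.06 0; 0.07 -0.4 0 -0.06 0; 0.07 -0.4 0 -0.06 0",
)

```text
clock: 26.4
eef_pos: [0.5436, 0.1259, 0.0393]
tool_rot: [0.834, 0.551, 0.001, -0.0]
ft_force: [0.5, 4.2, 1.9]
grip_width: 0.0398
grasp_force: 4.2
```

```bash
python3 - <<'E'
from h import *
rep('w27')
E
```

```text
t 26.4 v 0.004 F [0.51 4.17 1.89] F along 4.03 w 0.0398 g 4.2 tcp s,y,z (np.float64(76.4), np.float64(-0.6)) 0.0393
[(111, 211, 294), (114, 211, 306), (117, 211, 306)]
  z 0.003 w 57.5 tail-tcp x,y [70.1  0.4]
  z 0.009 w 55.5 tail-tcp x,y [70.4  0.4]
  z 0.015 w 53.6 tail-tcp x,y [70.7  0.3]
  z 0.021 w 51.7 tail-tcp x,y [71.   0.3]
```

Request:
send_rows(
  motion="0.07 -0.1 0 0 0; 0.07 -0.15 0 0 0; 0.07 -0.15 0 0 0",
)

```text
clock: 26.75
eef_pos: [0.5433, 0.1251, 0.0394]
tool_rot: [0.834, 0.552, 0.001, -0.001]
ft_force: [1.7, 5.5, 0.8]
grip_width: 0.04
grasp_force: 4.4
```

```bash
python3 - <<'E'
from h import *
rep('w28')
E
```

```text
t 26.75 v 0.002 F [1.66 5.48 0.77] F along 5.69 w 0.04 g 4.4 tcp s,y,z (np.float64(75.6), np.float64(-0.6)) 0.0394
[(109, 231, 272), (112, 211, 306), (115, 211, 307)]
  z 0.003 w 57.5 tail-tcp x,y [71.3  0.4]
  z 0.009 w 55.5 tail-tcp x,y [71.5  0.4]
  z 0.015 w 53.6 tail-tcp x,y [71.8  0.4]
  z 0.021 w 51.7 tail-tcp x,y [72.1  0.3]
```

Request:
send_rows(
  motion="0.065 0.1 0 0 0; 0.06 0.15 0 0 0; 0.055 0.15 0 0 0; 0.05 0.15 0 0 0; 0.03 0.15 0 0 0",
)

```text
clock: 27.3
eef_pos: [0.5424, 0.1248, 0.0386]
tool_rot: [0.834, 0.551, -0.001, -0.0]
ft_force: [0.0, -0.4, -0.5]
grip_width: 0.0413
grasp_force: 0.0
```

Request:
send_rows(
  motion="0 0 0 0 0; -0.15 0 0 0 0; -0.15 0 0 -1.5 0; -0.15 0 0 -4.5 0; -0.15 -3 0 -8 0",
)

```text
clock: 27.8
eef_pos: [0.5316, 0.0995, 0.1188]
tool_rot: [0.833, 0.553, -0.0, -0.001]
ft_force: [0.5, -0.9, 0.5]
grip_width: 0.0494
grasp_force: 0.0
```

Request:
send_rows(
  motion="-0.15 -2 0 0 0; -0.15 -2 0 0 0; -0.15 -2 0 0 0; -0.15 -2 0 0 0; -0.15 -2 0 0 0",
)

```text
clock: 28.3
eef_pos: [0.5233, 0.0799, 0.1182]
tool_rot: [0.834, 0.552, -0.001, -0.0]
ft_force: [-0.6, -0.3, -0.2]
grip_width: 0.0488
grasp_force: 0.0
```

```bash
python3 - <<'E'
from h import *
o,im=snap('w29',1);print(o['clock'],o['joint_vel'].round(3),sy(o['eef_pos']),o['eef_pos'],o['ft_force'])
s=vision.camera('side');sc=vision.camera('scene');save('fs.png',s);save('fsc.png',sc)
a=cv2.resize(im[20:300,140:380],(514,600),interpolation=cv2.INTER_CUBIC)
b=cv2.resize(sc[165:215,245:335],(286,159),interpolation=cv2.INTER_CUBIC)
c=cv2.resize(s[145:205,230:285],(286,312),interpolation=cv2.INTER_CUBIC)
o2=np.zeros((600,800,3),np.uint8);o2[:,:514]=a;o2[:159,514:]=b;o2[170:482,514:]=c
save('fin.png',o2)
E
```

```text
28.3 [-0.001  0.001  0.002 -0.001 -0.001 -0.001] (np.float64(26.2), np.float64(-0.0)) [0.52333138 0.07993245 0.11822322] [-0.55824778 -0.28873327 -0.1839553 ]
```

View pics/fin.png

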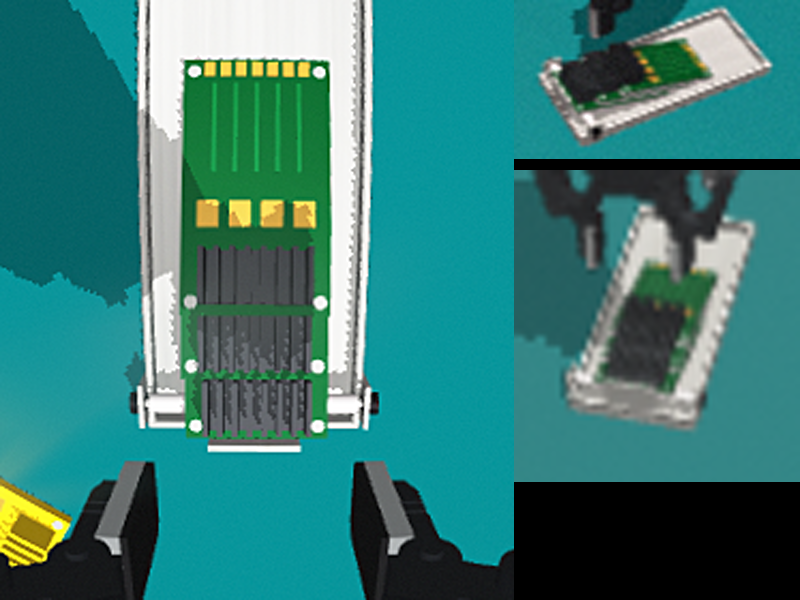

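```bash
python3 - <<'E'
from h import *
d=np.load('w29.npz');o=dict(eef_pos=d['p'],tool_rot=d['q'])
k=280/600
P=lambda x,y,z:sy(onz('wrist',140+x*k,20+y*k,z,o))
for z in(.022,.026,.030): print(z,'head1 edge',P(255,437,z),'holes',P(257,426,z-.001),P(254.5,366.5,z+.0003),P(255.5,301.5,z+.0016))
print('tab top',P(254,445,.036),P(254,451,.036))
print('tail3',P(256,61,.0115))
E
```

```text
0.022 head1 edge (np.float64(-2.0), np.float64(-0.5)) holes (np.float64(2.5), np.float64(-1.3)) (np.float64(28.4), np.float64(-0.2)) (np.float64(54.7), np.float64(-0.5))
0.026 head1 edge (np.float64(-0.2), np.float64(-0.4)) holes (np.float64(4.2), np.float64(-1.2)) (np.float64(29.7), np.float64(-0.2)) (np.float64(55.6), np.float64(-0.5))
0.03 head1 edge (np.float64(1.6), np.float64(-0.4)) holes (np.float64(5.9), np.float64(-1.2)) (np.float64(31.0), np.float64(-0.2)) (np.float64(56.4), np.float64(-0.5))
tab top (np.float64(0.9), np.float64(-0.0)) (np.float64(-1.7), np.float64(-0.1))
tail3 (np.float64(147.1), np.float64(-0.5))
```

```bash
python3 -c "
from h import *
print(workorder.job_done())"
```

```text
the job is handed in; nothing more can be done
None
```

The three green heat-sink boards lie overlapped in the tray as asked. By camera the first board's head edge is at the stop tab and the others are 25–26 mm further along each (about 24.7 expected), all within about 1.5 mm of the centre line; I handed the job in at about 28 s, with no verdict returned.

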